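# Scan the label of the red curling stone, then put the scanner away

## Task

Pick up the orange scanner and aim its window squarely at the code label of the curling stone with the red disc (not the blue one), about 7 cm from the label, holding it steady there for a full second. Then lay the scanner flat in the grey case without dropping it, let go, and shut the yellow lid fully. Do not touch the two labelled curling stones and leave the loose things around where they are.

Things in the scene. Friction and masses are not known exactly. Their poses are not given: they have to be found in the camera images.
- scanner: orange hand scanner lying on its flat base. Handle along its x axis (x -75 to +50 mm), 32 mm wide (black rubber sides), 34 mm high; at +x a 46 mm wide head bent 45 degrees downward (x 42 to 88 mm, top 53 mm over the base). Origin: underside, on the centreline; x towards the head, z up. 0.15 to 0.31 kg, centre of mass near x = 7 mm
- scanner_window (a point): centre of the black reading window on the scanner's head, at x 78, y 0, z 17 mm in the scanner's frame. Its z axis is the reading beam: it leaves forward (scanner +x) and 45 degrees downward; its y axis is the scanner's y
- stone_red: grey granite curling stone with a red disc on its top; 280 mm diameter, 136 mm high, heavy and fixed (on a pink sheet). Origin: centre of its underside; z up. Outline (radius, height) in mm: 120,10; 140,35; 140,78; 135,85; then a 45 degree shoulder to 105,115; 85,127; top 136
- stone_red_label (a point): centre of the square code label (40 mm wide, red border round a 30 mm white field with black squares) stuck on the 45 degree shoulder of the red stone, 122 mm from the stone's axis and 102 mm above the table, on the robot's side of it. z points straight out of the label, away from the stone and 45 degrees upward; y is level; x points up the slope
- stone_blue: grey granite curling stone with a blue disc on its top; 280 mm diameter, 136 mm high, heavy and fixed (on a pink sheet). Origin: centre of its underside; z up. Outline (radius, height) in mm: 120,10; 140,35; 140,78; 135,85; then a 45 degree shoulder to 105,115; 85,127; top 136
- stone_blue_label (a point): centre of the square code label (40 mm wide, blue border round a 30 mm white field with black squares) stuck on the 45 degree shoulder of the blue stone, 122 mm from the stone's axis and 102 mm above the table, on the robot's side of it. z points straight out of the label, away from the stone and 45 degrees upward; y is level; x points up the slope
- case: fixed grey open carrying case, outside 160 (x) x 220 (y) x 65 (z) mm, walls and floor 5 mm thick, for the scanner. Origin: centre of its underside, z up. The lid's hinge runs along the case's y over its +x rim. The scanner goes in flat, its length along the case's y, either way round
- case_lid (a joint): angle of the yellow lid: 0 lies shut on the rim, 1.57 stands upright over the +x rim, 1.9 is its stop, leaning back. Friction hinge: it stays where it is left (a push of about 2 to 3 N at its free edge moves it)
- case_lid_hinge (a point): middle of the hinge line, on the underside of the lid: 80 mm along the case's +x, 65 mm above the case's underside. Turns with the lid. The lid is a plate 160 mm from hinge to free edge, 220 mm along the hinge, 8 mm thick
- case_lid_handle (a point): grip of the black knob on the lid's outer face (28 mm diameter, standing 43 mm off that face), 130 mm from the hinge, at the middle of the lid's width
- polish: white plastic polish bottle, 56 mm diameter, 170 mm tall, blue cap, standing upright between the two labelled stones, on the robot's side. A bystander. Origin: centre of its underside
- tape_roll: roll of brown tape lying flat, 60 mm diameter, 24 mm high. A bystander. Origin: centre of its underside
- hone_block: dark brown honing block, 90 x 50 x 32 mm. A bystander. Origin: centre of its underside
- dispenser: blue tape dispenser, 150 x 60 mm, about 75 mm high. A bystander. Origin: centre of its underside
- paste_tin: short tin, 70 mm diameter, 60 mm high. A bystander. Origin: centre of its underside
Mind the look-alikes: they are no part of the job. Of the things that look like the scanner, the larger one is meant.

How it is judged:
On the way, in this order (a step that is already met when the one before it is completed fails the run):
1. the scanner's beam rests on the red stone's label, squarely, at about 7 cm, held steady for a second (z of stone_red_label in the frame of scanner_window between 0.05 and 0.095 m and x of stone_red_label in the frame of scanner_window between -0.012 and 0.012 m and y of stone_red_label in the frame of scanner_window between -0.012 and 0.012 m and angle between the z axis of scanner_window and the z axis of stone_red_label, either way round below 0.26 rad and linear speed of scanner below 0.03 m/s and angular speed of scanner below 0.3 rad/s), for 0.8 s.
2. the scanner is set down in the case while still in the gripper (x of scanner in the frame of case between -0.06 and 0.06 m and y of scanner in the frame of case between -0.04 and 0.04 m and z of scanner in the frame of case between 0 and 0.022 m and contact force between scanner and the fingers above 0.5 N and linear speed of scanner below 0.15 m/s).
At the end, for the whole second after the job is handed in: The scanner lies flat (within 0.15 rad) and still on the case floor, its origin within 60 mm (case x) and 40 mm (case y) of the middle and at most 17 mm over the floor; the lid is below 0.05 rad. (Reading: 50 to 95 mm off, within 12 mm in x and y, 0.26 rad of square, for 0.8 s.) (x of scanner in the frame of case between -0.06 and 0.06 m and y of scanner in the frame of case between -0.04 and 0.04 m and z of scanner in the frame of case between 0 and 0.022 m and angle between scanner's own z axis and vertical below 0.15 rad and value of joint case_lid below 0.05 rad and linear speed of scanner below 0.02 m/s); the robot touches nothing.
It fails at once if a labelled curling stone is touched (contact force between any of stone_red, stone_blue and anything else above 1 N).
It fails at once if the label of the blue stone is read (z of stone_blue_label in the frame of scanner_window between 0.05 and 0.095 m and x of stone_blue_label in the frame of scanner_window between -0.012 and 0.012 m and y of stone_blue_label in the frame of scanner_window between -0.012 and 0.012 m and angle between the z axis of scanner_window and the z axis of stone_blue_label, either way round below 0.26 rad and linear speed of scanner below 0.02 m/s).
It fails at once if a bystander is shifted by more than 25 mm or knocked over (distance of any of polish, tape_roll, hone_block, dispenser, paste_tin from where it was at the start of the episode above 0.025 m or angle between any of polish, tape_roll, hone_block, dispenser, paste_tin's own z axis and vertical above 0.5 rad).
It also fails if it takes over 72 s, if anything falls off the work surface, if the arm or the gripper's body presses on something with over 40 N, if the wrist force passes 120 N, or if a joint passes its speed limit or range.

## Robot

A 6-joint arm with a two-finger parallel gripper is mounted at the origin on the work surface. World frame = base frame: x ahead of the robot, y to its left, z up, the work surface at z = 0. Lengths are in m, angles in rad, forces in N, time in s.
With the tool pointing down it reaches from about 0.425 to 0.925 m from the base axis. Payload 12.5 kg.
Tool frame: the origin (TCP) lies at the very end of the fingers, on their centre line; the grasp point (between the pads) lies 19 mm behind it; z points along the fingers, y is the line along which they close (so a half turn about z gives the same grasp; the last joint's range is limited). The gripper opens to 85 mm and grips with 20 to 120 N. Pads are 22 mm wide; open, the fingers measure 114 mm over their backs; the gripper's body (76 mm by 85 mm) begins 54 mm behind the grasp point. The pads swing forward as they close: fully open they stand 13 mm farther back than shut.
Start: joints at [-1.355, 0.491, 1.559, -0, 1.092, -0.106], TCP at [0.198, -0.593, 0.231] pointing down, gripper open.
Joint ranges: [-3.1, 3.1], [-0.84, 2.19], [0.05, 2.79], [-1.13, 4.28], [0.06, 2.93], [-2.69, 2.69]. Speed limits (rad/s): [2.22, 2.22, 2.79, 3.14, 3.14, 3.14].

## Interface

Orientations are given as a 3x3 rotation matrix whose columns are the frame's x, y, z axes.
In Python, from plant import bot gives the robot as it stands.
- The arm moves only by the tool move_arm, never from a script. Its argument "plan" is a list of rows, each a list of 7 numbers: the opening, from -1 (shut) to 1 (fully open), then the shift along the tool's x, y, z in mm, then the turn, a rotation vector about the tool's x, y, z in rad. A call has 1 to 20 rows; each row is the pose to reach, as a shift and turn from the pose commanded when the call began, along the tool's axes at that moment; what a row does not reach only later rows make up. A row lasts 1/8 s, in which the tool goes at most 62.5 mm and 10.7 degrees, less where a joint would pass 70% of its speed; a pose out of reach is approached as far as the arm can. A call with a gripper value outside its range is refused whole. The fingers move at their own pace and stop on an object; "newtons" is the grip in N (left out, the last holds). Time passes only in rows, so rows that repeat a pose let the fingers close. It gives the time, the measured TCP pose, the force, the opening and the grip force at its end, in the units of the state.
- bot.read_state(): the state, without advancing time (a new reading comes with each control period).
- bot.grab_frame(name): name is "scene" or "top" or "wrist"; returns a dict with "pixels" (400x640x3 uint8, red, green, blue), "fx", "fy", "cx", "cy" (pixels), "cam_to_world" (4x4, takes a point from camera to world coordinates). Camera axes: x right, y down, z forward; pixel columns grow to the right and rows downward; lengths in m; the calibration is good to about 2 mm. A picture is of the moment at which its call begins. There is no depth.
- bot.job_done(): hands the job in; it is judged then, once.
The state is a dict: "time": time; "joint_pos": joint angles; "joint_vel": joint speeds; "effort": joint torques, N m; "ee_pos": TCP position; "eef_rot": TCP orientation; "wrist_force": force on the tool from outside, world axes, zero at the start; "moment": the same for the moment, N m; "opening": finger opening in m; "grip_force": force on a finger pad.
Only numpy, scipy, OpenCV 4.12 (cv2) and the standard library are available. Lean on these libraries where they do the work, as an engineer would, in place of code of your own. Each camera call takes 0.05 s, during which the arm holds its last target. There are 200 camera calls.

## Working session

There is one attempt and no reset: what is moved stays moved. The work goes in short steps, Python scripts to look and compute and a tool call to move; the robot and the scene stay as the last step left them, time stands still between calls to the robot, and variables do not carry over. Pictures are saved under pics/ and viewed, at most 10 in all, crops included, and the job is handed in when it is done.

Besides the shell and the picture viewer there is one more tool, called after "Emit:" as name(argument=value, ...) on one line, values as JSON. move_arm: Moves the arm, as the interface text tells. Its arguments: {"type":"object","properties":{"plan":{"type":"array"},"newtons":{"type":"number"}},"required":["plan"]}

```bash
ls; mkdir -p pics; cat > h.py <<'E'
import numpy as np, cv2
from plant import bot
def grab(n,save=None):
    f=bot.grab_frame(n); f['pixels']=np.array(f['pixels'])
    f['cam_to_world']=np.array(f['cam_to_world'])
    if save: cv2.imwrite('pics/'+save+'.png',f['pixels'][:,:,::-1]); np.save('pics/'+save+'.npy',f,allow_pickle=True)
    return f
def load(s): return np.load('pics/'+s+'.npy',allow_pickle=True).item()
def ray(f,u,v):
    T=f['cam_to_world']; d=T[:3,:3]@np.array([(u-f['cx'])/f['fx'],(v-f['cy'])/f['fy'],1.]); return T[:3,3],d/np.linalg.norm(d)
def plane(f,u,v,z):
    o,d=ray(f,u,v); return o+d*(z-o[2])/d[2]
def tri(f1,p1,f2,p2):
    o1,d1=ray(f1,*p1);o2,d2=ray(f2,*p2)
    s=np.linalg.lstsq(np.c_[d1,-d2],o2-o1,rcond=None)[0]
    a,b=o1+s[0]*d1,o2+s[1]*d2
    return (a+b)/2,np.linalg.norm(a-b)
def proj(f,P):
    T=f['cam_to_world']; c=T[:3,:3].T@(np.asarray(P)-T[:3,3]); return f['fx']*c[0]/c[2]+f['cx'],f['fy']*c[1]/c[2]+f['cy']
E
python3 - <<'E'
from h import *
fs=[grab(n,n+'0') for n in('scene','top')]
cv2.imwrite('pics/both.png',cv2.resize(np.vstack([f['pixels'][:,:,::-1] for f in fs]),(480,600)))
for f in fs: print(f['cam_to_world'].round(3).tolist(),f['fx'],f['cx'],f['cy'])
print(bot.read_state())
E
```

```text
pics
[[-0.354, 0.775, -0.523, 1.057], [0.935, 0.294, -0.197, 0.245], [0.001, -0.559, -0.829, 1.005], [0.0, 0.0, 0.0, 1.0]] 425.51587588906466 323.05873014619857 199.49357628495935
[[-0.024, -0.999, 0.047, 0.402], [-1.0, 0.024, -0.006, 0.054], [0.005, -0.047, -0.999, 1.347], [0.0, 0.0, 0.0, 1.0]] 428.5750385053991 316.87898765278715 203.55310059393852
{'time': 0.1, 'joint_pos': array([-1.35456036e+00,  4.91506401e-01,  1.55937445e+00,  1.66241413e-05,
        1.09169818e+00, -1.05616590e-01]), 'joint_vel': array([ 7.43862819e-04, -3.71096250e-05, -1.43916145e-03,  7.74949228e-04,
        1.61870337e-03,  7.66873995e-04]), 'effort': array([ 2.48792501e-03, -6.19448733e+01, -2.62024301e+01, -1.09987664e-04,
        2.89926385e-03,  7.04507940e-06]), 'ee_pos': array([ 0.19767705, -0.59271474,  0.23078659]), 'eef_rot': array([[ 9.48653476e-01,  3.16317155e-01, -1.97223775e-04],
       [ 3.16317195e-01, -9.48652991e-01,  9.66574942e-04],
       [ 1.18647312e-04, -9.79329950e-04, -9.99999513e-01]]), 'wrist_force': array([-0.42982732, -0.82404925,  0.26563209]), 'moment': array([-0.00569275, -0.02213157,  0.00305335]), 'grip_force': 0.0, 'opening': 0.08569910380072968}
```

View pics/top0.png

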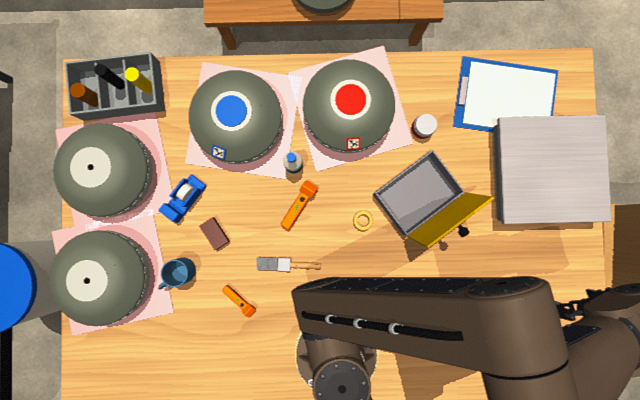

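View pics/scene0.png

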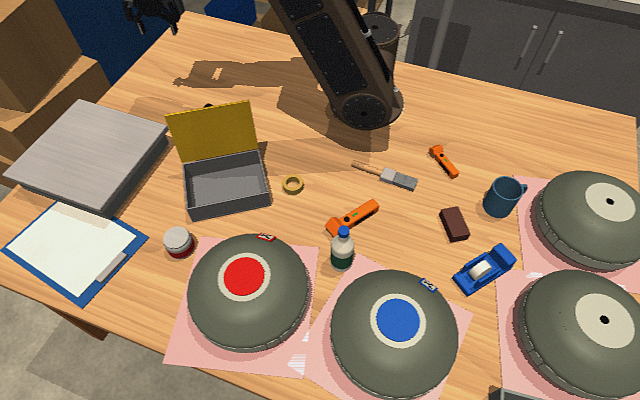

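The top view shows the red disc at (351,99) with its label at (353,144), and the blue disc at (231,110). There are two orange candidates: a large one at (299,205) and a small look-alike at (238,300). The large one fits the description, because its length is closer to 163 mm. The case is at (420,200), with its lid leaning back to the lower right. I'll measure these and confirm with a crop.

```bash
cat > m.py <<'E'
from h import *
t,s=load('top0'),load('scene0')
def cnts(f,lo,hi,amin):
    m=cv2.inRange(cv2.cvtColor(f['pixels'],cv2.COLOR_RGB2HSV),lo,hi)
    c=cv2.findContours(m,cv2.RETR_EXTERNAL,cv2.CHAIN_APPROX_NONE)[0]
    return sorted([x for x in c if cv2.contourArea(x)>amin],key=cv2.contourArea)[::-1]
def cen(c):
    M=cv2.moments(c); return M['m10']/M['m00'],M['m01']/M['m00']
for n,f in(('top',t),('scene',s)):
    for name,lo,hi in(('orange',(8,200,150),(17,255,255)),('red',(0,180,150),(5,255,255)),('blue',(105,150,120),(120,255,255)),('yellow',(22,180,60),(30,255,255))):
        for c in cnts(f,lo,hi,12)[:5]:
            p=cen(c);print(n,name,cv2.contourArea(c),np.round(p,1),'box',cv2.boxPoints(cv2.minAreaRect(c)).round(0).astype(int).tolist(),[plane(f,*p,z).round(3).tolist() for z in (0,.03,.102,.136)])
im=np.hstack([cv2.resize(t['pixels'][140:260,250:400],None,fx=2.6,fy=2.6,interpolation=2),cv2.resize(t['pixels'][140:260,350:500],None,fx=2.6,fy=2.6,interpolation=2)])
im2=np.hstack([cv2.resize(s['pixels'][170:260,300:450],None,fx=2.6,fy=2.6,interpolation=2),cv2.resize(s['pixels'][140:230,160:310],None,fx=2.6,fy=2.6,interpolation=2)])
cv2.imwrite('pics/crop.png',np.vstack([im,im2])[:,:,::-1])
E
python3 m.py
```

```text
top orange 539.5 [298.9 203.3] box [[277, 222], [306, 179], [318, 187], [289, 231]] [[0.468, 0.103, 0.0], [0.466, 0.102, 0.03], [0.463, 0.099, 0.102], [0.461, 0.098, 0.136]]
top orange 293.0 [239.1 301.7] box [[221, 290], [229, 282], [256, 310], [248, 318]] [[0.166, 0.295, 0.0], [0.171, 0.29, 0.03], [0.184, 0.277, 0.102], [0.19, 0.271, 0.136]]
top orange 132.5 [77.2 89.7] box [[71, 83], [84, 83], [84, 96], [71, 96]] [[0.845, 0.799, 0.0], [0.836, 0.782, 0.03], [0.812, 0.742, 0.102], [0.801, 0.724, 0.136]]
top red 669.5 [350.4  99. ] box [[330, 100], [351, 79], [371, 99], [350, 120]] [[0.796, -0.068, 0.0], [0.787, -0.065, 0.03], [0.766, -0.059, 0.102], [0.756, -0.056, 0.136]]
top blue 2000.5 [ 13.  287.1] box [[0, 331], [0, 244], [32, 244], [32, 331]] [[0.228, 0.996, 0.0], [0.232, 0.975, 0.03], [0.241, 0.925, 0.102], [0.246, 0.901, 0.136]]
top blue 679.5 [230.8 110.5] box [[210, 111], [231, 90], [252, 111], [231, 132]] [[0.767, 0.313, 0.0], [0.759, 0.307, 0.03], [0.74, 0.293, 0.102], [0.731, 0.286, 0.136]]
top blue 504.0 [479.6  90. ] box [[453, 126], [463, 56], [558, 70], [548, 139]] 
[... 1654 characters left out ...]

scene blue 607.0 [478.2 275.7] box [[452, 273], [489, 248], [504, 271], [467, 296]] [[0.502, 0.458, 0.0], [0.518, 0.452, 0.03], [0.558, 0.436, 0.102], [0.577, 0.429, 0.136]]
scene blue 197.5 [504.7 253.7] box [[493, 248], [500, 242], [516, 260], [510, 266]] [[0.414, 0.513, 0.0], [0.434, 0.505, 0.03], [0.48, 0.486, 0.102], [0.501, 0.477, 0.136]]
scene blue 66.0 [343.4 230. ] box [[338, 226], [348, 226], [348, 234], [338, 234]] [[0.497, 0.093, 0.0], [0.514, 0.098, 0.03], [0.554, 0.109, 0.102], [0.573, 0.114, 0.136]]
scene yellow 3492.0 [211.6 129.9] box [[164, 114], [248, 98], [257, 148], [173, 164]] [[0.298, -0.422, 0.0], [0.321, -0.402, 0.03], [0.375, -0.354, 0.102], [0.401, -0.332, 0.136]]
```

View pics/crop.png

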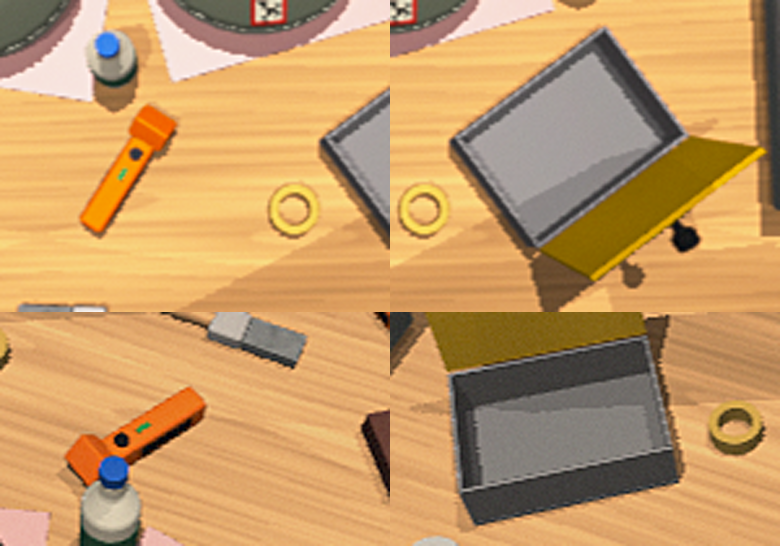

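The crop confirms it. The large orange scanner is at top (299,205), with the black button, green mark and bent head pointing up and to the right. The case rim corners in the top view are about (431.5,151), (373.5,194), (406.5,235) and (464,192). The lid leans back over the lower-right rim.

```bash
cat > m2.py <<'E'
from m import *
def lab(f,box):
    x0,y0,x1,y1=box; h=cv2.cvtColor(f['pixels'][y0:y1,x0:x1],cv2.COLOR_RGB2HSV)
    m=cv2.inRange(h,(0,120,90),(7,255,255))|cv2.inRange(h,(172,120,90),(180,255,255))
    c=max(cv2.findContours(m,0,1)[0],key=cv2.contourArea); r=cv2.minAreaRect(c); return (r[0][0]+x0,r[0][1]+y0),r
a,ra=lab(t,(335,128,375,160)); b,rb=lab(s,(250,225,285,247))
P,e=tri(t,a,s,b); D=np.array([.758,-.0545])
print('label',a,ra,b,rb,P.round(4),e, plane(t,*a,.102),plane(s,*b,.102)); 
for q in (P,plane(t,*a,.102),plane(s,*b,.102)):
    d=D-q[:2]; print('dist',np.linalg.norm(d),'yaw in',np.degrees(np.arctan2(d[1],d[0])))
C=[plane(t,u,v,.065) for u,v in((431.5,150.8),(373.5,194.2),(406.5,235.4),(464.2,192.3))]
C=np.array(C)[:,:2]; print('case c',C.mean(0),'edges',[np.linalg.norm(C[i]-C[(i+1)%4]).round(3) for i in range(4)])
cx=(C[2]+C[3]-C[0]-C[1]); cy=(C[1]+C[2]-C[0]-C[3])
print('x yaw',np.degrees(np.arctan2(cx[1],cx[0])),'y yaw edges',np.degrees(np.arctan2(-cy[1],-cy[0])))
# scanner
for f in (t,s):
    c=cnts(f,(8,200,150),(17,255,255),300)
    c=[x for x in c if abs(cen(x)[0]-(299 if f is t else 350))<15][0]
    W=np.array([plane(f,*p,.034)[:2] for p in c[:,0]])
    r=cv2.minAreaRect((W*1000).astype(np.float32)); print('scanner rect',r)
    tail=W[W[:,0]<.455]; r=cv2.minAreaRect((tail*1000).astype(np.float32)); print('tail',r,cv2.boxPoints(r).tolist())
# bottle
print('cap',[tri(t,(291.5,157.5),s,(343.4,230))],'tape',plane(t,363,220.5,.024),'tin',plane(t,426,125,.06))
E
python3 m2.py | grep -v -E '^(top|scene) '
```

```text
label (353.0, 143.0) ((18.0, 15.0), (12.0, 14.0), 90.0) (265.4121961593628, 236.90975666046143) ((15.412196159362793, 11.909756660461426), (18.787778854370117, 5.796972274780273), 12.094757080078125) [ 0.6364 -0.0631  0.0967] 0.0009398600287778168 [ 0.63561868 -0.06302515  0.102     ] [ 0.63875387 -0.06082898  0.102     ]
dist 0.12186900981264895 yaw in 4.0384156996164435
dist 0.12267789453564414 yaw in 3.9848180270051095
dist 0.11941396659383705 yaw in 3.0381175166480694
case c [ 0.48663393 -0.26027246] edges [np.float64(0.219), np.float64(0.157), np.float64(0.217), np.float64(0.158)]
x yaw -143.32584666712313 y yaw edges -54.773010633940444
scanner rect ((461.5319519042969, 106.65559387207031), (45.19603729248047, 159.78775024414062), 55.01898193359375)
tail ((428.19140625, 126.86271667480469), (31.501779556274414, 81.62677001953125), 56.715240478515625) [[385.42919921875, 136.0941162109375], [453.6654052734375, 91.29730224609375], [470.95361328125, 117.63131713867188], [402.7174072265625, 162.42813110351562]]
scanner rect ((461.837158203125, 101.28152465820312), (50.33998489379883, 158.4178466796875), 58.32450866699219)
tail ((430.7089538574219, 131.59521484375), (30.717777252197266, 74.05220031738281), 55.491661071777344) [[391.4966125488281, 139.91506958007812], [452.5188903808594, 97.96256256103516], [469.9212951660156, 123.27536010742188], [408.8990173339844, 165.22787475585938]]
cap [(array([0.58734365, 0.11635504, 0.16144078]), np.float64(0.003201148292071881))] tape [ 0.40863949 -0.09452248  0.024     ] tin [ 0.69343441 -0.29013018  0.06      ]
```

The numbers check out: label to axis is 122 mm, the case is 219 x 157 mm and the scanner is 160 mm long. Next I'll plan the move to above the scanner.

```bash
cat > g.py <<'E'
from h import *
from scipy.spatial.transform import Rotation as R
def down(psi):
    c,s=np.cos(np.radians(psi)),np.sin(np.radians(psi)); return np.array([[c,s,0],[s,-c,0],[0,0,-1.]])
def go(*tg):
    st=bot.read_state(); p,Q=np.array(st['ee_pos']),np.array(st['eef_rot'])
    print('t',round(st['time'],2),'at',p.round(4),'q',np.round(st['joint_pos'],2),'open',round(st['opening'],4),'F',np.round(st['wrist_force'],1))
    for pos,psi in tg:
        print(pos,psi,'shift mm',(Q.T@(np.array(pos)-p)*1000).round(1),'rv',R.from_matrix(Q.T@down(psi)).as_rotvec().round(3))
E
python3 - <<'E'
from g import *
go(([.3,-.5,.36],40),([.5,-.2,.36],90),([.458,.1085,.25],146.5))
E
```

```text
t 0.1 at [ 0.1977 -0.5927  0.2308] q [-1.35  0.49  1.56  0.    1.09 -0.11] open 0.0857 F [-0.4 -0.8  0.3]
[0.3, -0.5, 0.36] 40 shift mm [ 126.4  -55.7 -129.1] rv [-0.001 -0.    -0.376]
[0.5, -0.2, 0.36] 90 shift mm [ 411.  -277.  -128.9] rv [-1.000e-03 -1.000e-03 -1.249e+00]
[0.458, 0.1085, 0.25] 146.5 shift mm [ 468.8 -582.9  -18.6] rv [-0.000e+00 -1.000e-03 -2.235e+00]
```

Emit:
move_arm(plan=[[1,20,-10,-130,0,0,0],[1,20,-10,-130,0,0,0],[1,126,-56,-130,0,0,-0.376],[1,126,-56,-130,0,0,-0.376],[1,270,-165,-130,0,0,-0.8],[1,270,-165,-130,0,0,-0.8],[1,411,-277,-129,0,0,-1.25],[1,411,-277,-129,0,0,-1.25],[1,411,-277,-129,0,0,-1.25],[1,411,-277,-129,0,0,-1.25],[1,440,-430,-80,0,0,-1.75],[1,440,-430,-80,0,0,-1.75],[1,440,-430,-80,0,0,-1.75],[1,469,-583,-19,0,0,-2.235],[1,469,-583,-19,0,0,-2.235],[1,469,-583,-19,0,0,-2.235],[1,469,-583,-19,0,0,-2.235],[1,469,-583,-19,0,0,-2.235]])

```text
time: 2.35
ee_pos: [0.4584, 0.1082, 0.2504]
eef_rot: [[-0.833, 0.553, 0.0], [0.553, 0.833, -0.0], [-0.0, -0.0, -1.0]]
wrist_force: [0.1, 0.5, 0.1]
opening: 0.0853
grip_force: 0.0
```

```bash
python3 - <<'E'
from g import *
go(([.458,.1085,.25],146.5))
f=grab('wrist','w1'); print(f['cam_to_world'].round(3).tolist(),f['fx'])
E
```

```text
t 2.35 at [0.4584 0.1082 0.2504] q [ 0.09  0.25  1.9  -0.    1.   -0.89] open 0.0853 F [0.1 0.5 0.1]
[0.458, 0.1085, 0.25] 146.5 shift mm [0.5 0.  0.4] rv [-0.     0.    -0.001]
[[0.553, 0.795, 0.249, 0.395], [0.833, -0.528, -0.167, 0.15], [-0.001, 0.299, -0.954, 0.393], [0.0, 0.0, 0.0, 1.0]] 309.4484914606598
```

View pics/w1.png

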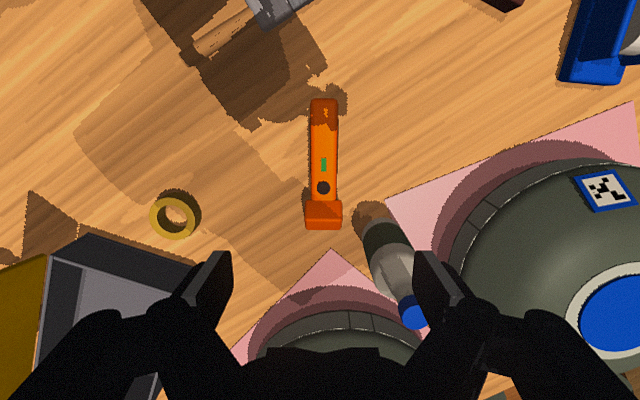

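The wrist view shows the scanner upright in the image, with its tail at (323,99) and head at (323,215). The bottle at (395,270) is close to the right finger's side. I'll refine the pose from this frame.

```bash
python3 - <<'E' | grep -v -E '^(top|scene) '
from m import *
f=load('w1'); m=cv2.inRange(cv2.cvtColor(f['pixels'],cv2.COLOR_RGB2HSV),(4,160,60),(20,255,255))
for v in (100,105,110,120,130,140,150,170,180,195,205,215,225,228):
    u=np.where(m[v,295:350])[0]+295
    if len(u): 
        a=plane(f,u.min()-.5,v,.034);b=plane(f,u.max()+.5,v,.034);print(v,u.min(),u.max(),((a+b)/2).round(4)[:2],np.linalg.norm(a-b).round(4))
vs=np.where(m[:,323])[0]; vs=vs[(vs>80)&(vs<240)]
print(vs.min(),vs.max(),plane(f,323.5,vs.min(),.034),plane(f,323.5,vs.max(),.034))
print('btn',plane(f,323,188,.036))
E
```

```text
100 295 346 [0.3953 0.1467] 0.0577
105 295 346 [0.3998 0.1438] 0.058
110 295 348 [0.4049 0.1417] 0.0605
120 296 347 [0.414  0.1357] 0.0588
130 303 348 [0.4258 0.1333] 0.0525
140 296 348 [0.433  0.1237] 0.0611
150 295 346 [0.4416 0.1159] 0.0605
170 297 345 [0.4618 0.1032] 0.0581
180 295 349 [0.4726 0.0974] 0.0659
195 295 348 [0.488  0.0864] 0.0657
205 296 342 [0.497  0.0768] 0.0578
215 296 344 [0.5086 0.0705] 0.0609
225 296 347 [0.5208 0.0646] 0.0653
228 296 348 [0.5246 0.0628] 0.0667
86 239 [0.38496649 0.15762301 0.034     ] [0.53831105 0.05603399 0.034     ]
btn [0.48112613 0.09319142 0.036     ]
```

```bash
python3 - <<'E' | grep -v -E '^(top|scene) '
from m import *
f=load('w1'); h=cv2.cvtColor(f['pixels'],cv2.COLOR_RGB2HSV)
m=cv2.inRange(h,(4,215,60),(17,255,255))
n,l,st,_=cv2.connectedComponentsWithStats(m); k=l[170,330]; m=(l==k); print(st[k])
for v in range(98,232,8):
    u=np.where(m[v])[0]
    if len(u): 
        a=plane(f,u.min()-.5,v,.034);b=plane(f,u.max()+.5,v,.034);print(v,u.min(),u.max(),((a+b)/2).round(4)[:2],np.linalg.norm(a-b).round(4))
vs=np.where(m.any(1))[0]
print(vs.min(),vs.max(),plane(f,323.5,vs.min(),.034),plane(f,323.5,vs.max(),.01))
E
```

```text
[ 304   98   38  132 3563]
98 317 331 [0.3957 0.1512] 0.0166
106 310 337 [0.4025 0.146 ] 0.0312
114 310 337 [0.4097 0.1412] 0.0315
122 310 337 [0.4171 0.1364] 0.0317
130 310 337 [0.4245 0.1314] 0.032
138 310 337 [0.432  0.1264] 0.0322
146 310 336 [0.4394 0.1209] 0.0313
154 310 336 [0.4472 0.1157] 0.0315
162 310 336 [0.4551 0.1105] 0.0318
170 311 336 [0.4634 0.1057] 0.0309
178 311 335 [0.4712 0.0998] 0.0299
186 311 335 [0.4795 0.0943] 0.0301
194 311 335 [0.4879 0.0887] 0.0304
202 305 341 [0.4965 0.083 ] 0.0453
210 305 341 [0.5052 0.0772] 0.0457
218 305 341 [0.514  0.0714] 0.0461
226 306 340 [0.523  0.0654] 0.044
98 229 [0.39542734 0.15069282 0.034     ] [0.535613   0.05789704 0.01      ]
```

```bash
python3 - <<'E'
from g import *
go(([.462,.1057,.004],146.1))
E
```

```text
t 2.4 at [0.4586 0.1078 0.2506] q [ 0.09  0.25  1.9  -0.    1.   -0.89] open 0.0853 F [0.3 0.  0.7]
[0.462, 0.1057, 0.004] 146.1 shift mm [-3.900e+00  1.000e-01  2.466e+02] rv [0.    0.001 0.005]
```

Emit:
move_arm(plan=[[1,-4,0,60,0,0,0.005],[1,-4,0,120,0,0,0.005],[1,-4,0,180,0,0,0.005],[1,-4,0,215,0,0,0.005],[1,-4,0,235,0,0,0.005],[1,-4,0,246,0,0,0.005],[1,-4,0,246,0,0,0.005],[-1,-4,0,246,0,0,0.005],[-1,-4,0,246,0,0,0.005],[-1,-4,0,246,0,0,0.005],[-1,-4,0,246,0,0,0.005],[-1,-4,0,246,0,0,0.005],[-1,-4,0,246,0,0,0.005],[-1,-4,0,246,0,0,0.005]], newtons=50)

```text
time: 4.15
ee_pos: [0.4618, 0.1063, 0.0049]
eef_rot: [[-0.831, 0.556, 0.001], [0.556, 0.831, 0.0], [-0.001, 0.001, -1.0]]
wrist_force: [-0.7, -1.1, 9.2]
opening: 0.0316
grip_force: 50.0
```

```bash
python3 - <<'E'
from g import *
go(([.462,.106,.09],146.1),([.465,.0,.19],170),([.475,-.074,.18],184))
E
```

```text
t 4.15 at [0.4618 0.1063 0.0049] q [ 0.09  0.66  2.11 -0.    0.37 -0.89] open 0.0316 F [-0.7 -1.1  9.2]
[0.462, 0.106, 0.09] 146.1 shift mm [ -0.4  -0.1 -85.1] rv [0.001 0.001 0.002]
[0.465, 0.0, 0.19] 170 shift mm [ -61.9  -86.5 -185. ] rv [ 0.     0.001 -0.415]
[0.475, -0.074, 0.18] 184 shift mm [-111.4 -142.4 -175. ] rv [ 0.     0.001 -0.66 ]
```

Emit:
move_arm(plan=[[-1,0,0,-30,0,0,0],[-1,0,0,-85,0,0,0],[-1,0,0,-130,0,0,0],[-1,-10,-20,-185,0,0,-0.1],[-1,-30,-50,-185,0,0,-0.25],[-1,-62,-87,-185,0,0,-0.415],[-1,-85,-115,-180,0,0,-0.54],[-1,-111,-142,-175,0,0,-0.66],[-1,-111,-142,-175,0,0,-0.66],[-1,-111,-142,-175,0,0,-0.66]])

```text
time: 5.4
ee_pos: [0.4745, -0.0732, 0.1793]
eef_rot: [[-0.998, -0.069, -0.0], [-0.069, 0.998, 0.0], [0.0, 0.0, -1.0]]
wrist_force: [1.1, 0.1, -1.4]
opening: 0.0311
grip_force: 50.3
```

```bash
python3 - <<'E'
from g import *
go(([.5128,-.0713,.1385],184))
a=[grab(n,n+'2')['pixels'] for n in ('wrist','scene','top')]
a[1]=a[1][130:330,160:480];a[2]=a[2][100:300,250:570]
cv2.imwrite('pics/c2.png',np.vstack([cv2.resize(a[0],(640,400)),np.hstack(a[1:])])[:,:,::-1])
E
```

```text
t 5.4 at [ 0.4745 -0.0732  0.1793] q [-0.29  0.36  1.97  0.    0.82 -1.93] open 0.0311 F [ 1.1  0.1 -1.4]
[0.5128, -0.0713, 0.1385] 184 shift mm [-38.4  -0.8  40.7] rv [ 0.    -0.    -0.001]
```

View pics/c2.png

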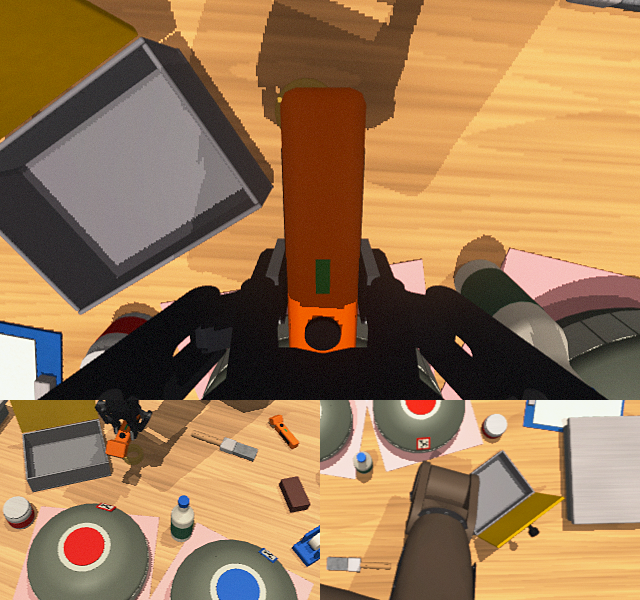

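The scanner is held straight in the gripper, centred at column 323 with its tail at row 88. I'll check its offset along x from the tail edge, and from the head in the scene view.

```bash
python3 - <<'E'
from g import *
f=load('wrist2'); T=np.array([.4745,-.0732,.1793]); X=down(4)[:,0]
for z in (.203,.209,.215):
  a,b=plane(f,282,120,z),plane(f,365,120,z); w=plane(f,323.5,88,z)
  print(z,'width',np.linalg.norm(a-b).round(4),'tail along',((w-T)@X).round(4),'lat',((w-T)@np.array([-X[1],X[0],0])).round(4))
for v in(100,130,200,240):
  r=f['pixels'][v].astype(int); h=cv2.cvtColor(f['pixels'][v:v+1],cv2.COLOR_RGB2HSV)[0]; u=np.where((h[:,1]>215)&(h[:,0]<14)&(np.abs(np.arange(640)-323)<60))[0]
  a,b=plane(f,u.min()-.5,v,.209),plane(f,u.max()+.5,v,.209);print(v,u.min(),u.max(),np.linalg.norm(a-b).round(4),(((a+b)/2-T)@np.array([-X[1],X[0],0])).round(4))
s=load('scene2'); W=lambda x,y,z:T+X*(x-.004)+np.array([0,0,z-.004])+y*np.array([-X[1],X[0],0])
print('head top corners',[np.round(proj(s,W(*q)),1).tolist() for q in((.06,.023,.053),(.06,-.023,.053),(.088,.023,.0255),(.088,-.023,.0255))])
h=cv2.cvtColor(s['pixels'],cv2.COLOR_RGB2HSV); m=cv2.inRange(h,(4,190,100),(17,255,255)); m[:, :240]=0;m[:,320:]=0
c=max(cv2.findContours(m,0,1)[0],key=cv2.contourArea); print(cv2.boundingRect(c),cv2.approxPolyDP(c,2,True)[:,0].tolist())
E
```

```text
0.203 width 0.0311 tail along -0.08 lat -0.0
0.209 width 0.0295 tail along -0.0799 lat -0.0001
0.215 width 0.028 tail along -0.0797 lat -0.0001
100 282 364 0.029 -0.0002
130 281 364 0.0302 -0.0004
200 284 361 0.03 -0.0005
240 285 359 0.0301 -0.0007
head top corners [[285.4, 172.8], [266.6, 168.3], [282.2, 189.3], [263.6, 184.6]]
(266, 150, 24, 38) [[284, 150], [275, 169], [267, 171], [266, 183], [280, 187], [286, 185], [284, 180], [289, 172], [289, 158], [283, 159], [286, 153]]
```

Emit:
move_arm(plan=[[-1,-10,0,12,0,0,0],[-1,-20,-1,22,0,0,0],[-1,-30,-1,32,0,0,0],[-1,-38,-1,41,0,0,0],[-1,-38,-1,41,0,0,0],[-1,-38,-1,41,0,0,0],[-1,-38,-1,41,0,0,0],[-1,-38,-1,41,0,0,0],[-1,-38,-1,41,0,0,0],[-1,-38,-1,41,0,0,0],[-1,-38,-1,41,0,0,0],[-1,-38,-1,41,0,0,0],[-1,-38,-1,41,0,0,0],[-1,-38,-1,41,0,0,0],[-1,-38,-1,41,0,0,0]])

```text
time: 7.42
ee_pos: [0.5128, -0.0718, 0.1383]
eef_rot: [[-0.998, -0.07, -0.0], [-0.07, 0.998, -0.0], [0.0, -0.0, -1.0]]
wrist_force: [-0.8, -0.1, -0.9]
opening: 0.0314
grip_force: 50.3
```

```bash
python3 - <<'E'
from g import *
go(([.5128,-.0713,.1385],184))
s=grab('scene','scene3'); cv2.imwrite('pics/c3.png',cv2.resize(s['pixels'][140:280,190:340],None,fx=4,fy=4,interpolation=2)[:,:,::-1])
T=np.array(bot.read_state()['ee_pos']);X=-down(184)[:,0];Y=np.array([-X[1],X[0],0])
W=lambda x,y,z:T+X*(x-.0045)+np.array([0,0,z-.004])+y*Y
w=W(.078,0,.017);print('beam hit',w+.07*(X*.707-np.array([0,0,.707])))
print([np.round((np.array(proj(s,W(*q)))-[190,140])*4).tolist() for q in((.06,.023,.053),(.06,-.023,.053),(.088,.023,.0255),(.088,-.023,.0255))], (np.array(proj(s,[.636,-.0627,.102]))-[190,140])*4)
E
```

```text
t 7.42 at [ 0.5128 -0.0718  0.1383] q [-0.27  0.46  1.92 -0.    0.76 -1.91] open 0.0314 F [-0.8 -0.1 -0.9]
[0.5128, -0.0713, 0.1385] 184 shift mm [-0.1  0.5 -0.2] rv [-0. -0.  0.]
beam hit [ 0.63550497 -0.06325365  0.10178668]
[[363.0, 223.0], [289.0, 205.0], [350.0, 287.0], [277.0, 268.0]] [300.77440859 382.93491423]
```

View pics/c3.png

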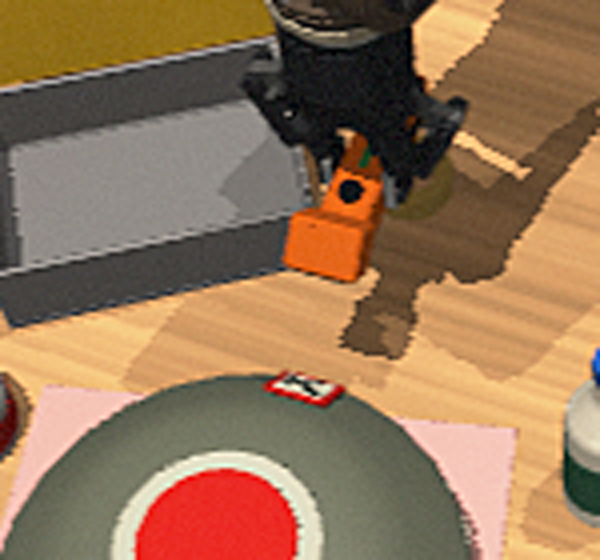

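The scanner faces the label. Measured head and label agree with the prediction to within about 3 mm. I'll add a short second hold with a small correction and then leave. Before going to the case I need to check arm clearance to the lid, so I'm fitting the planar kinematics from the recorded states.

Emit:
move_arm(plan=[[-1,0,-2,1,0,0,0],[-1,0,-2,1,0,0,0],[-1,0,-2,1,0,0,0],[-1,0,-2,1,0,0,0],[-1,0,-2,1,0,0,0],[-1,0,-2,1,0,0,0],[-1,0,-2,1,0,0,0],[-1,0,-2,1,0,0,0],[-1,0,-2,1,0,0,0],[-1,0,-2,1,0,0,0],[-1,15,-2,-15,0,0,0],[-1,30,-2,-45,0,0,0],[-1,30,-2,-80,0,0,0],[-1,30,-2,-80,0,0,0]])

```text
time: 9.22
ee_pos: [0.4838, -0.0762, 0.2204]
eef_rot: [[-0.998, -0.07, 0.004], [-0.07, 0.998, -0.001], [-0.004, -0.002, -1.0]]
wrist_force: [0.2, 1.1, -1.9]
opening: 0.0311
grip_force: 50.5
```

```bash
python3 - <<'E'
from g import *
from m import *
# states: q1,q2,q3,q5,pos
S=[((-1.3546,.4915,1.5594,1.0917),(.1977,-.5927,.2308)),((.09,.25,1.90,1.0),(.4584,.1082,.2504)),((.09,.66,2.11,.37),(.4618,.1063,.0049)),((-.29,.36,1.97,.82),(.4745,-.0732,.1793)),((-.27,.46,1.92,.76),(.5128,-.0718,.1383))]
st=bot.read_state();q=st['joint_pos'];S.append(((q[0],q[1],q[2],q[4]),tuple(st['ee_pos'])))
print('pos',np.round(st['ee_pos'],4),np.round(q,3))
A=[];B=[]
for (a,b,c,d),p in S:
    r=np.cos(a)*p[0]+np.sin(a)*p[1]; lat=-np.sin(a)*p[0]+np.cos(a)*p[1]; print('lat',round(lat,3),end=' ')
    A+= [[1,0,np.sin(b),np.sin(b+c)],[0,1,np.cos(b),np.cos(b+c)]];B+=[r,p[2]]
x,res,_,_=np.linalg.lstsq(np.array(A),np.array(B),rcond=None);print('\na,h,L2,L3',x.round(3),res)
# lid yellow corners from both views, and case corners in scene
c=cnts(t,(22,180,60),(30,255,255),1000)[0];print('top',cv2.approxPolyDP(c,3,True)[:,0].tolist())
c=cnts(s,(22,180,60),(30,255,255),1000)[0];print('scn',cv2.approxPolyDP(c,3,True)[:,0].tolist())
E
```

```text
top orange 539.5 [298.9 203.3] box [[277, 222], [306, 179], [318, 187], [289, 231]] [[0.468, 0.103, 0.0], [0.466, 0.102, 0.03], [0.463, 0.099, 0.102], [0.461, 0.098, 0.136]]
top orange 293.0 [239.1 301.7] box [[221, 290], [229, 282], [256, 310], [248, 318]] [[0.166, 0.295, 0.0], [0.171, 0.29, 0.03], [0.184, 0.277, 0.102], [0.19, 0.271, 0.136]]
top orange 132.5 [77.2 89.7] box [[71, 83], [84, 83], [84, 96], [71, 96]] [[0.845, 0.799, 0.0], [0.836, 0.782, 0.03], [0.812, 0.742, 0.102], [0.801, 0.724, 0.136]]
top red 669.5 [350.4  99. ] box [[330, 100], [351, 79], [371, 99], [350, 120]] [[0.796, -0.068, 0.0], [0.787, -0.065, 0.03], [0.766, -0.059, 0.102], [0.756, -0.056, 0.136]]
top blue 2000.5 [ 13.  287.1] box [[0, 331], [0, 244], [32, 244], [32, 331]] [[0.228, 0.996, 0.0], [0.232, 0.975, 0.03], [0.241, 0.925, 0.102], [0.246, 0.901, 0.136]]
top blue 679.5 [230.8 110.5] box [[210, 111], [231, 90], [252, 111], [231, 132]] [[0.767, 0.313, 0.0], [0.759, 0.307, 0.03], [0.74, 0.293, 0.102], [0.731, 0.286, 0.136]]
top blue 504.0 [479.6  90. ] box [[453, 126], [463, 56], [558, 70], [548, 139]] 
[... 2488 characters left out ...]
 
a,h,L2,L3 [-0.004 -0.05   0.539  0.404] [0.00028935]
top [[494, 198], [465, 193], [408, 236], [429, 247]]
scn [[248, 101], [210, 106], [209, 119], [205, 118], [206, 107], [194, 109], [198, 113], [193, 116], [186, 113], [192, 110], [180, 112], [185, 112], [184, 116], [178, 112], [164, 115], [177, 148], [182, 149], [178, 150], [182, 162], [198, 159], [195, 156], [205, 151], [209, 155], [202, 158], [214, 156], [211, 150], [216, 147], [218, 155], [224, 154], [223, 148], [226, 153], [233, 152], [233, 148], [244, 150], [240, 149], [245, 147], [241, 142], [246, 140], [237, 134], [245, 127], [249, 130], [240, 133], [247, 133], [243, 135], [250, 141], [246, 149], [257, 147], [250, 127], [253, 125]]
```

```bash
python3 - <<'E'
from g import *
t,s=load('top0'),load('scene0')
X=np.array([np.cos(np.radians(-144)),np.sin(np.radians(-144))]);Yc=np.array([-X[1],X[0]]);C=np.array([.4866,-.2603])
for n,a,b in(('right',(494,198),(164,114)),('left',(422,249),(248,100)),('hingeR',(464.5,192.5),(173,164)),('hingeL',(407,236),(257,148))):
    P,e=tri(t,a,s,b); d=P[:2]-C; print(n,P.round(3),round(e,4),'case',round(d@X,3),round(d@Yc,3))
# case corners in scene, at rim
for uv in((185,218.7),(270,205),(267,150.5),(182.5,163)): 
    d=plane(s,*uv,.065)[:2]-C; print('rim',(d@X).round(3),(d@Yc).round(3))
go(([.5016,-.247,.2204],126),([.5016,-.247,.10],126),([.5016,-.247,.03],126),([.5016,-.247,.0095],126))
E
```

```text
right [ 0.458 -0.42   0.219] 0.0019 case 0.116 0.112
left [ 0.332 -0.233  0.217] 0.0149 case 0.109 -0.113
hingeR [ 0.491 -0.412  0.053] 0.0235 case 0.086 0.126
hingeL [ 0.359 -0.222  0.059] 0.0026 case 0.081 -0.105
rim -0.112 0.118
rim -0.128 -0.102
rim 0.059 -0.13
rim 0.076 0.109
t 9.22 at [ 0.4838 -0.0762  0.2204] q [-0.29  0.31  1.9  -0.    0.93 -1.93] open 0.0311 F [ 0.2  1.1 -1.9]
[0.5016, -0.247, 0.2204] 126 shift mm [  -5.8 -171.7    0.3] rv [1.000e-03 5.000e-03 1.013e+00]
[0.5016, -0.247, 0.1] 126 shift mm [  -5.3 -171.5  120.7] rv [1.000e-03 5.000e-03 1.013e+00]
[0.5016, -0.247, 0.03] 126 shift mm [  -5.  -171.3  190.7] rv [1.000e-03 5.000e-03 1.013e+00]
[0.5016, -0.247, 0.0095] 126 shift mm [  -4.9 -171.3  211.2] rv [1.000e-03 5.000e-03 1.013e+00]
```

Emit:
move_arm(plan=[[-1,0,-30,-10,0,0,0.15],[-1,0,-80,-10,0,0,0.33],[-1,-5,-125,-10,0,0,0.51],[-1,-6,-172,-10,0,0,0.69],[-1,-6,-172,-10,0,0,0.87],[-1,-6,-172,0,0,0.003,1.013],[-1,-6,-172,30,0,0.004,1.013],[-1,-5,-172,60,0,0.004,1.013],[-1,-5,-172,95,0,0.004,1.013],[-1,-5,-172,120,0,0.004,1.013],[-1,-5,-172,120,0,0.004,1.013],[-1,-5,-172,120,0,0.004,1.013]])

```text
time: 10.72
ee_pos: [0.5003, -0.2472, 0.0986]
eef_rot: [[-0.588, 0.809, -0.003], [0.809, 0.588, 0.001], [0.003, -0.002, -1.0]]
wrist_force: [-0.5, -0.3, -1.6]
opening: 0.0313
grip_force: 50.4
```

```bash
python3 - <<'E'
from g import *
go(([.5016,-.247,.0095],126))
a=[grab(n,n+'4')['pixels'] for n in ('wrist','scene')]
cv2.imwrite('pics/c4.png',np.hstack([cv2.resize(a[0],None,fx=.62,fy=.62,interpolation=3),cv2.resize(a[1][60:260,100:300],None,fx=1.24,fy=1.24)])[:,:,::-1])
E
```

```text
t 10.72 at [ 0.5003 -0.2472  0.0986] q [-0.58  0.57  1.85 -0.    0.72 -1.2 ] open 0.0313 F [-0.5 -0.3 -1.6]
[0.5016, -0.247, 0.0095] 126 shift mm [-0.9  1.4 89.1] rv [-0.002 -0.003 -0.   ]
```

View pics/c4.png

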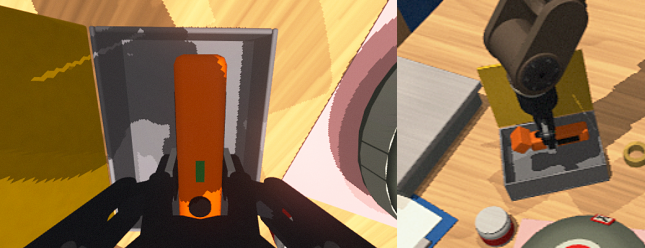

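The scanner is parallel to the case walls and inside its outline, with the lid clear at the left. I'll lower it now.

Emit:
move_arm(plan=[[-1,-1,1,25,-0.002,-0.003,0],[-1,-1,1,50,-0.002,-0.003,0],[-1,-1,1,68,-0.002,-0.003,0],[-1,-1,1,76,-0.002,-0.003,0],[-1,-1,1,81,-0.002,-0.003,0],[-1,-1,1,85,-0.002,-0.003,0],[-1,-1,1,88,-0.002,-0.003,0],[-1,-1,1,88,-0.002,-0.003,0],[-1,-1,1,88,-0.002,-0.003,0]])

```text
time: 11.95
ee_pos: [0.5013, -0.2473, 0.0105]
eef_rot: [[-0.588, 0.809, 0.0], [0.809, 0.588, 0.0], [-0.0, 0.0, -1.0]]
wrist_force: [0.4, -0.5, -1.9]
opening: 0.0315
grip_force: 50.6
```

Emit:
move_arm(plan=[[-1,0,0,1,0,0,0],[-1,0,0,1,0,0,0],[-1,0,0,1.5,0,0,0],[-1,0,0,1.5,0,0,0],[-1,0,0,2,0,0,0],[-1,0,0,2,0,0,0]])

```text
time: 12.7
ee_pos: [0.5013, -0.2473, 0.0099]
eef_rot: [[-0.588, 0.809, 0.001], [0.809, 0.588, -0.0], [-0.001, 0.001, -1.0]]
wrist_force: [-5.6, 2.9, 19.3]
opening: 0.0314
grip_force: 53.4
```

Emit:
move_arm(plan=[[-1,0,0,-1,0,0,0],[-1,0,0,-1,0,0,0],[0.15,0,0,-1,0,0,0],[0.15,0,0,-1,0,0,0],[0.15,0,0,-1,0,0,0],[0.15,0,0,-1,0,0,0],[0.15,0,0,-10,0,0,0],[0.15,0,0,-30,0,0,0],[0.15,0,0,-60,0,0,0],[0.15,0,0,-100,0,0,0],[0.15,0,0,-150,0,0,0],[0.15,0,0,-200,0,0,0],[0.15,0,0,-250,0,0,0],[-1,0,0,-290,0,0,0],[-1,0,0,-290,0,0,0]])

```text
time: 14.58
ee_pos: [0.5017, -0.2476, 0.3018]
eef_rot: [[-0.588, 0.809, 0.005], [0.809, 0.588, -0.003], [-0.005, 0.002, -1.0]]
wrist_force: [0.8, 0.8, -1.2]
opening: 0.0135
grip_force: 0.0
```

```bash
python3 - <<'E'
from g import *
go(([.5016,-.247,.3],126))
a=[grab(n,n+'5')['pixels'] for n in ('wrist','scene')]
cv2.imwrite('pics/c5.png',np.hstack([cv2.resize(a[0],None,fx=.62,fy=.62,interpolation=3),cv2.resize(a[1][60:260,100:300],None,fx=1.24,fy=1.24)])[:,:,::-1])
E
```

```text
t 14.57 at [ 0.5017 -0.2476  0.3018] q [-0.58  0.33  1.63  0.    1.18 -1.2 ] open 0.0135 F [ 0.8  0.8 -1.2]
[0.5016, -0.247, 0.3] 126 shift mm [0.5 0.3 1.8] rv [ 0.002  0.005 -0.   ]
```

View pics/c5.png

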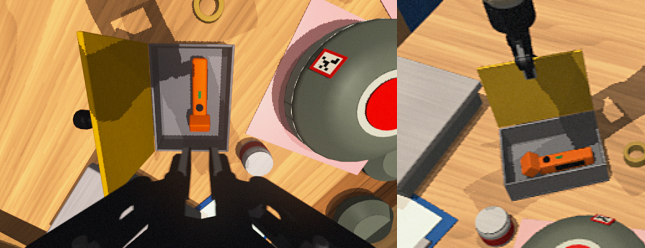

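The scanner lies flat in the case, with the lid standing to the left of it and the knob behind the lid. Next I'll go behind the lid with shut fingers, 75 mm to the side of the knob.

Emit:
move_arm(plan=[[-1,-20,-50,0,0,0,0],[-1,-38,-100,0,0,0,0],[-1,-58,-150,0,0,0,0],[-1,-76,-195,0,0,0,0],[-1,-76,-195,0,0,0,0],[-1,-76,-195,20,0,0,0],[-1,-76,-195,60,0,0,0],[-1,-76,-195,100,0,0,0],[-1,-76,-195,117,0,0,0],[-1,-76,-195,117,0,0,0],[-1,-76,-195,117,0,0,0]])

```text
time: 16.05
ee_pos: [0.3885, -0.4231, 0.1817]
eef_rot: [[-0.588, 0.809, 0.0], [0.809, 0.588, 0.0], [0.0, 0.0, -1.0]]
wrist_force: [0.9, -0.1, 0.1]
opening: -0.0
grip_force: 0.0
```

```bash
python3 - <<'E'
from g import *
go()
X=np.array([np.cos(np.radians(-144)),np.sin(np.radians(-144)),0]);Y=np.array([-X[1],X[0],0]);C=np.array([.4866,-.2603,0])
st=bot.read_state();Q=np.array(st['eef_rot']);p=np.array(st['ee_pos'])
for x,z in((175,185),(130,185),(103,175),(65,171),(30,154),(4,127),(-9,101),(-15,80),(-15,73),(-15,150)):
    print((x,z),(Q.T@(C+(x*X+75*Y)/1000+[0,0,z/1000]-p)*1000).round(0))
E
```

```text
t 16.05 at [ 0.3885 -0.4231  0.1817] q [-0.94  0.47  1.74  0.    0.93 -1.57] open -0.0 F [ 0.9 -0.1  0.1]
(175, 185) [-1.  0. -3.]
(130, 185) [-1. 45. -3.]
(103, 175) [-1. 72.  7.]
(65, 171) [ -1. 110.  11.]
(30, 154) [ -1. 145.  28.]
(4, 127) [ -1. 171.  55.]
(-9, 101) [ -1. 184.  81.]
(-15, 80) [ -1. 190. 102.]
(-15, 73) [ -1. 190. 109.]
(-15, 150) [ -1. 190.  32.]
```

Emit:
move_arm(plan=[[-1,0,20,-3,0,0,0],[-1,0,40,-3,0,0,0],[-1,0,55,0,0,0,0],[-1,0,72,5,0,0,0],[-1,0,90,8,0,0,0],[-1,0,110,11,0,0,0],[-1,0,127,19,0,0,0],[-1,0,145,28,0,0,0],[-1,0,158,41,0,0,0],[-1,0,171,55,0,0,0],[-1,0,178,68,0,0,0],[-1,0,184,81,0,0,0],[-1,0,188,92,0,0,0],[-1,0,190,100,0,0,0],[-1,0,190,104,0,0,0],[-1,0,190,104,0,0,0]])

```text
time: 18.05
ee_pos: [0.5417, -0.3118, 0.0772]
eef_rot: [[-0.587, 0.809, -0.0], [0.809, 0.587, 0.0], [0.0, 0.0, -1.0]]
wrist_force: [-0.5, -0.3, -0.9]
opening: -0.0002
grip_force: 0.0
```

Emit:
move_arm(plan=[[-1,0,0,3,0,0,0],[-1,0,0,4,0,0,0],[-1,0,0,5,0,0,0],[-1,0,0,5.5,0,0,0],[-1,0,0,5.5,0,0,0]])

```text
time: 18.68
ee_pos: [0.5419, -0.3119, 0.0734]
eef_rot: [[-0.588, 0.809, 0.001], [0.809, 0.588, -0.001], [-0.001, 0.0, -1.0]]
wrist_force: [-4.5, 1.7, 14.9]
opening: 0.0
grip_force: 7.5
```

Emit:
move_arm(plan=[[-1,0,0,-10,0,0,0],[-1,0,0,-60,0,0,0],[-1,0,0,-110,0,0,0],[-1,0,0,-160,0,0,0],[-1,0,-30,-200,0,0,0],[-1,0,-60,-220,0,0,0],[-1,0,-60,-220,0,0,0],[-1,0,-60,-220,0,0,0]])

```text
time: 19.68
ee_pos: [0.4933, -0.3466, 0.2912]
eef_rot: [[-0.587, 0.809, -0.001], [0.809, 0.587, 0.001], [0.001, 0.0, -1.0]]
wrist_force: [-0.1, -0.3, 0.2]
opening: 0.0003
grip_force: 0.0
```

```bash
python3 - <<'E'
from g import *
go()
a=[grab(n,n+'6')['pixels'] for n in ('wrist','scene')]
cv2.imwrite('pics/c6.png',np.hstack([cv2.resize(a[0],None,fx=.6,fy=.6,interpolation=3),cv2.resize(a[1][60:260,100:340],None,fx=1.2,fy=1.2)])[:,:,::-1])
s=load('scene6'); C=np.array([.4866,-.2603,0]);X=np.array([np.cos(np.radians(-144)),np.sin(np.radians(-144)),0]);Y=np.array([-X[1],X[0],0])
m=cv2.inRange(cv2.cvtColor(s['pixels'],cv2.COLOR_RGB2HSV),(22,170,60),(32,255,255));c=max(cv2.findContours(m,0,1)[0],key=cv2.contourArea)
print(cv2.approxPolyDP(cv2.convexHull(c),3,True)[:,0].tolist())
print([np.round(proj(s,C+x*X+y*Y+[0,0,.073])).tolist() for x,y in((-.08,.11),(-.08,-.11),(.08,-.11),(.08,.11))])
E
```

```text
t 19.68 at [ 0.4933 -0.3466  0.2912] q [-0.72  0.41  1.54  0.    1.2  -1.35] open 0.0003 F [-0.1 -0.3  0.2]
[[263, 171], [258, 193], [186, 207], [186, 189], [240, 163]]
[[186.0, 206.0], [269.0, 188.0], [258.0, 145.0], [181.0, 160.0]]
```

View pics/c6.png

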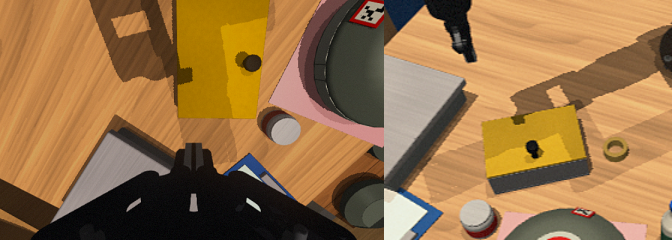

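The lid lies flush on the rim: its free-edge corner is at (186,207), against (186,206) predicted for shut. The bystanders haven't moved and the robot is clear of everything. I'm handing the job in.

```bash
python3 -c "
from plant import bot
print(bot.job_done())"
```

```text
the job is handed in; nothing more can be done
None
```

I held the scanner on the red stone's label (about 7 cm off, within about 3 mm by the cameras), laid it flat in the case, shut the lid and handed the job in at about 20 s; no verdict came back.

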